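# Stand the dropper bottles in their size-matched stands

### The arm

A 6-joint arm with a two-finger parallel gripper is mounted at the origin on a cart in front of the work surface, level with it; the furniture and walls round the work are solid. World frame = base frame: x ahead of the robot, y to its left, z up, the work surface at z = 0. Lengths are in m, angles in degrees, forces in N, time in s.
With the tool pointing down it reaches from about 0.35 to 1 m from the base axis. Payload 7.1 kg.
Tool frame: the origin (TCP) lies at the very end of the fingers, on their centre line; the grasp point (between the pads) lies 19 mm behind it; z points along the fingers, y is the line along which they close (so a half turn about z gives the same grasp; the last joint's range is limited). The gripper opens to 85 mm and grips with 20 to 120 N. Pads are 22 mm wide; open, the fingers measure 114 mm over their backs; the gripper's body (76 mm by 85 mm) begins 54 mm behind the grasp point. The pads swing forward as they close: fully open they stand 13 mm farther back than shut.
Start: joints at [-65.145, 24.242, 93.386, -0, 62.372, -1.089], TCP at [0.273, -0.562, 0.231] pointing down, gripper open.
Joint ranges: [-172.04, 172.04], [-51.8, 120.97], [4.93, 147.93], [-75.15, 255.16], [6.16, 154.13], [-145.62, 145.62]. Speed limits (degrees/s): [136.94, 136.94, 172.46, 180, 180, 180].

### API

Orientations are given as a 3x3 rotation matrix whose columns are the frame's x, y, z axes.
In Python, from workcell import bot gives the robot as it stands. Calls block until the motion is done:
- bot.move_pose(position, orientation): joint-space move of the TCP to a pose.
- bot.line_to(position, attitude=None, v=0.15): straight line of the TCP; attitude=None keeps the orientation; v is the mean speed in m/s.
- bot.move_j(angles): joint-space move.
- bot.grip(opening, effort=None): finger opening in m; effort is the grip in N (None keeps the last); returns when the fingers have stopped.
- bot.sleep(seconds).
- bot.inverse_kinematics(position, orientation): joint angles nearest the present ones, or None.
- bot.snapshot(name): name is "scene" or "top" or "wrist"; returns a dict with "color" (420x560x3 uint8, red, green, blue), "intrinsics" (3x3 intrinsics, pixels), "rvec" (rotation vector, rad) and "tvec" (3), from world to camera coordinates, as OpenCV has them. Camera axes: x right, y down, z forward; pixel columns grow to the right and rows downward; lengths in m; the calibration is good to about 2 mm. A picture is of the moment at which its call begins. There is no depth.
A pose or a line that the arm cannot do raises bot.IKError and nothing moves.
- bot.job_done(): hands the job in; it is judged then, once.
Readings, each from a call of its own:
- bot.current_clock(): time.
- bot.current_joints(): joint angles.
- bot.current_joint_vel(): joint speeds.
- bot.current_effort(): joint torques, N m.
- bot.current_ee_pos(): TCP position.
- bot.current_tool_rot(): TCP orientation.
- bot.current_wrist_force(): force on the tool from outside, world axes, zero at the start.
- bot.current_moment(): the same for the moment, N m.
- bot.current_opening(): finger opening in m.
- bot.current_grasp_force(): force on a finger pad.
Only numpy, scipy, OpenCV 4.12 (cv2) and the standard library are available. Lean on these libraries where they do the work, as an engineer would, in place of code of your own. Each camera call takes 0.05 s, during which the arm holds its last target. There are 200 camera calls.

### The job

Pick the four amber dropper bottles out from among the black-lidded jars and stand each upright in the wooden stand for its size: the large bottle in the stand with the one wide well, the medium bottle in the stand with the one narrower well, and the two small bottles in the stand with two wells, one in each. Leave the two black-lidded jars standing where they are.

Things in the scene. Friction and masses are not known exactly. Their poses are not given: they have to be found in the camera images.
- large_mid (a point): Large amber dropper bottle with white screw cap, loose, upright, about 170 g: 119 mm high; body 49 mm across up to 100 mm above its foot, cap 28 mm across above that. The point is its centre, 59.5 mm above its foot (a gripper with short fingers should hold it higher, about 90 mm above its foot); z is its axis.
- medium_mid (a point): Medium amber dropper bottle with white screw cap, loose, upright, about 62 g: 92 mm high; body 33 mm across up to 75 mm above its foot, cap 26 mm across above that. The point is its centre, 46 mm above its foot; z is its axis.
- small_a_mid (a point): Small amber dropper bottle with white screw cap (one of two alike), loose, upright, about 32 g: 70 mm high; body 26 mm across up to 50 mm above its foot, cap 24 mm across above that. The point is its centre, 35 mm above its foot; z is its axis.
- small_b_mid (a point): Small amber dropper bottle with white screw cap (one of two alike), loose, upright, about 32 g: 70 mm high; body 26 mm across up to 50 mm above its foot, cap 24 mm across above that. The point is its centre, 35 mm above its foot; z is its axis.
- large_stand_hole0 (a point): Single well of the large stand, a fixed light wooden block 88 x 88 x 18 mm. The point is the centre of the well's mouth, level with the block's top, 18 mm above the worktop; the flat well floor is 12 mm lower (6 mm above the worktop). The well is 65 mm across with a 2 mm bevel at the mouth, 8 mm of play all round its bottle. z is up.
- medium_stand_hole0 (a point): Single well of the medium stand, a fixed light wooden block 78 x 78 x 18 mm. The point is the centre of the well's mouth, level with the block's top, 18 mm above the worktop; the flat well floor is 12 mm lower (6 mm above the worktop). The well is 49 mm across with a 2 mm bevel at the mouth, 8 mm of play all round its bottle. z is up.
- small_stand_hole0 (a point): One of the two wells of the small stand, a fixed light wooden block 118 x 68 x 18 mm; the wells lie 58 mm apart along its length. The point is the centre of the well's mouth, level with the block's top, 18 mm above the worktop; the flat well floor is 12 mm lower (6 mm above the worktop). The well is 41 mm across with a 2 mm bevel at the mouth, 7 mm of play all round its bottle. z is up.
- small_stand_hole1 (a point): The other well of the small stand, 58 mm from the first; either small bottle may go in either well. The point is the centre of the well's mouth, level with the block's top, 18 mm above the worktop; the flat well floor is 12 mm lower (6 mm above the worktop). The well is 41 mm across with a 2 mm bevel at the mouth, 7 mm of play all round its bottle. z is up.
- jar_1_mid (a point): Squat white cream jar with a black lid (one of two alike), loose, 44 mm across and 35 mm high; a bystander that must stay where it is. The point is its centre, half-way up.
- jar_2_mid (a point): Squat white cream jar with a black lid (one of two alike), loose, 44 mm across and 35 mm high; a bystander that must stay where it is. The point is its centre, half-way up.
Not all that is in view belongs to the job. What is shaped like the part that bears large_mid but red is not meant.

How it is judged:
By the outcome, as a careful person would: the job done as asked, in the order asked, and still so for the second after the job is handed in, with the robot touching nothing.
It also fails if it takes over 112 s, if anything falls off the work surface, if the arm or the gripper's body presses on something with over 40 N, if the wrist force passes 120 N, or if a joint passes its speed limit or range.

## Working session

There is one attempt and no reset: what is moved stays moved. The work goes in short steps, each a Python script; the robot and the scene stay as the last script left them, time stands still between calls to the robot, and variables do not carry over. Pictures are saved under pics/ and viewed, at most 14 in all, crops included, and the job is handed in when it is done.

```bash
mkdir -p pics; ls
python3 - <<'E'
from workcell import bot
import cv2,pickle
d={}
for n in("scene","top"):
    s=bot.snapshot(n);d[n]=s;cv2.imwrite(f"pics/{n}0.png",s["color"][:,:,::-1])
    R=cv2.Rodrigues(s["rvec"])[0];print(n,(-R.T@s["tvec"].reshape(3)).round(3),s["intrinsics"].round(1).tolist())
pickle.dump(d,open("d0.pkl","wb"))
E
```

```text
pics
scene [-0.497 -0.598  0.567] [[527.2, 0.0, 283.6], [0.0, 527.2, 210.5], [0.0, 0.0, 1.0]]
top [ 0.335 -0.006  1.145] [[415.6, 0.0, 278.3], [0.0, 415.6, 212.8], [0.0, 0.0, 1.0]]
```

View pics/top0.png

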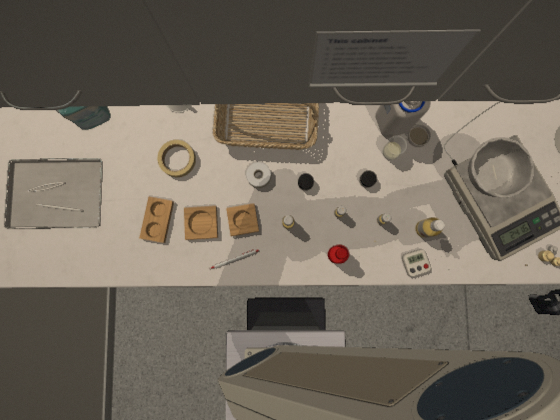

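View pics/scene0.png

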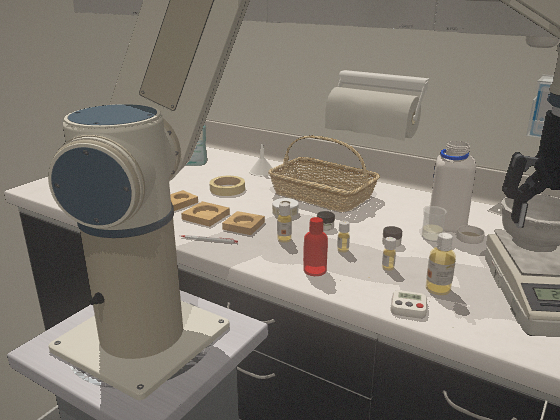

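The top view shows red decoy at (339,254), which is excluded by colour. The amber candidates are the large bottle at (432,227), the medium at (289,222), and the smalls at (341,213) and (385,219). Jars are at (306,182) and (368,179). Stands are at (157,220) with two wells, (201,223) wide and (242,219) narrow. There is also something yellowish at (550,257). I'll confirm with one enlarged crop.

Run:
```python
import pickle,cv2,numpy as np
d=pickle.load(open("d0.pkl","rb"))
t=d["top"]["color"][:,:,::-1]
a=cv2.resize(t[165:275,270:450],None,fx=4,fy=4,interpolation=cv2.INTER_CUBIC)
cv2.imwrite("pics/c1.png",a)
b=cv2.resize(t[190:250,135:265],None,fx=5,fy=5,interpolation=cv2.INTER_CUBIC)
s=d["scene"]["color"][:,:,::-1]
c=cv2.resize(t[240:275,430:560],None,fx=5,fy=5,interpolation=cv2.INTER_CUBIC)
cv2.imwrite("pics/c2.png",np.vstack([b,c]))
```

```text
(no output)
```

View pics/c1.png

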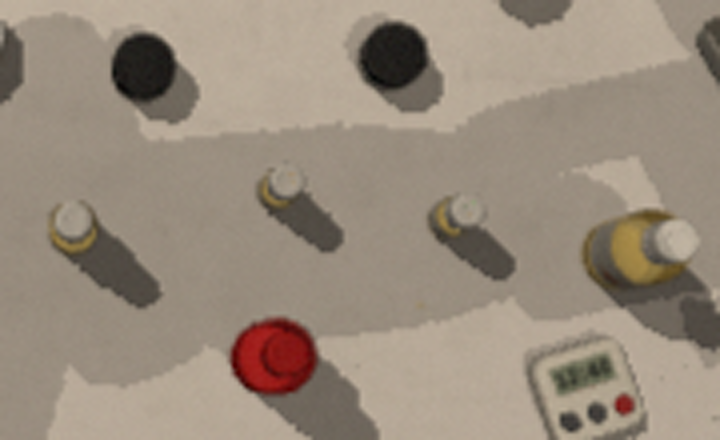

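View pics/c2.png

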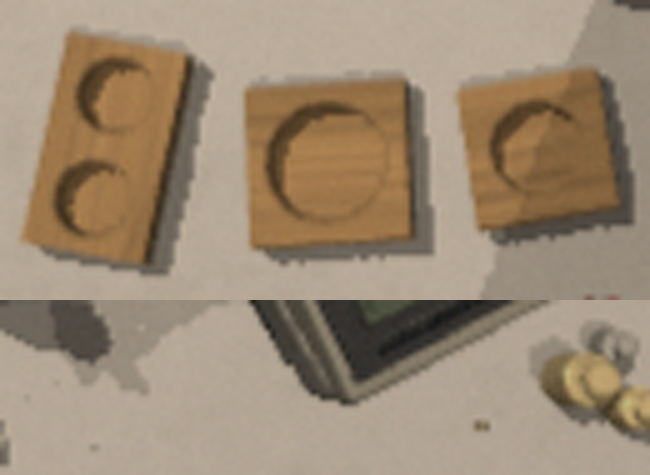

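```bash
cat > h.py <<'E'
import cv2,numpy as np,pickle
def ray(s,u,v,z):
    R=cv2.Rodrigues(s["rvec"])[0];t=np.asarray(s["tvec"]).reshape(3)
    c=-R.T@t;d=R.T@np.linalg.inv(s["intrinsics"])@[u,v,1.]
    return c+d*(z-c[2])/d[2]
def proj(s,P): return cv2.projectPoints(np.float64(P).reshape(-1,3),s["rvec"],s["tvec"],s["intrinsics"],None)[0].reshape(-1,2)
def R(yaw,pitch=0,az=None):
    """tool down, y axis (closing) at yaw deg; pitch: tilt so the tool z leans towards the base-radial direction az"""
    a=np.radians(yaw);y=np.array([np.cos(a),np.sin(a),0]);z=np.array([0,0,-1.]);M=np.c_[np.cross(y,z),y,z]
    if pitch:
        b=np.radians(az);k=np.array([-np.sin(b),np.cos(b),0])*np.radians(pitch)
        M=cv2.Rodrigues(k)[0]@M
    return M
E
python3 - <<'E'
from h import *
from workcell import bot
d=pickle.load(open("d0.pkl","rb"));t=d["top"];s=d["scene"]
c1=lambda u,v:((u+.5)/4-.5+270,(v+.5)/4-.5+165)
c2=lambda u,v:((u+.5)/5-.5+135,(v+.5)/5-.5+190)
P={}
for n,(u,v),h in[("medium",(74,219),.092),("small_a",(286,181),.07),("small_b",(466,211),.07),("large",(676,240),.119),("jar1",(144,67),.035),("jar2",(393,55),.035)]:
    # refine: white (or black) blob centroid around the seed
    u,v=c1(u,v);x0,y0=int(u)-8,int(v)-8;w=cv2.cvtColor(t["color"][y0:y0+17,x0:x0+17],cv2.COLOR_RGB2HSV).astype(int)
    m=(w[...,2]<60) if 'jar' in n else (w[...,1]<32)&(w[...,2]>150)
    k,l,st,ce=cv2.connectedComponentsWithStats(m.astype(np.uint8));i=l[8,8]
    if i: print(n,"blob",st[i,2:],"c",ce[i]+[x0,y0],"seed",(u,v))
    P[n]=ray(t,u,v,h);pr=proj(s,P[n])[0];print(n,P[n].round(4),"scene px",pr.round(1))
for n,q in[("Lst",[(246,88),(405,78),(412,238),(252,248)]),("Mst",[(458,88),(598,69),(619,207),(478,229)]),("Sst",[(70,32),(188,55),(148,264),(25,240)])]:
    C=np.array([ray(t,*c2(*p),.018) for p in q]);print(n,C.mean(0).round(4),"sides",np.linalg.norm(np.roll(C,-1,0)-C,axis=1).round(3));P[n]=C.mean(0)
for n,q in[("h0",(118,94)),("h1",(93,199)),("Lw",(329,161)),("Mw",(540,148))]: P[n]=ray(t,*c2(*q),.018);print(n,P[n].round(4))
pickle.dump(P,open("P.pkl","wb"))
im=s["color"][:,:,::-1].copy()
for n in P:
    for p in [P[n],P[n]*[1,1,0]] : cv2.circle(im,tuple(int(round(x*8)) for x in proj(s,p)[0]),8,(0,255,0),-1,shift=3)
cv2.imwrite("pics/ov.png",cv2.resize(im[170:310,160:470],None,fx=2.5,fy=2.5,interpolation=cv2.INTER_CUBIC))
for n in P:
  for z in(.05,.2):
    for p in(0,-15,15,-30,30):
      az=np.degrees(np.arctan2(P[n][1],P[n][0]));o=[]
      for yaw in range(0,180,30): 
        o.append(int(bot.inverse_kinematics([*P[n][:2],z],R(yaw,p,az)) is not None or bot.inverse_kinematics([*P[n][:2],z],R(yaw+180,p,az)) is not None))
      if p==0 or 'ed' in n or n=='Mw':print(n,z,p,o)
E
```

```text
medium [ 0.4416 -0.0113  0.092 ] scene px [283.9 203.5]
small_a [ 0.467  -0.1494  0.07  ] scene px [342.9 222. ]
small_b [ 0.4461 -0.265   0.07  ] scene px [388.6 238.3]
large [ 0.4216 -0.3809  0.119 ] scene px [443.7 235.1]
jar1 blob [ 16  16 200] c [305.315 181.605] seed (305.625, 181.375)
jar1 [ 0.5503 -0.0603  0.035 ] scene px [324.4 214.3]
jar2 blob [ 16  16 200] c [367.855 178.66 ] seed (367.875, 178.375)
jar2 [ 0.5563 -0.2285  0.035 ] scene px [390.5 229.6]
Lst [0.4443 0.2283 0.018 ] sides [0.088 0.088 0.087 0.088]
Mst [0.451  0.1136 0.018 ] sides [0.077 0.077 0.078 0.078]
Sst [0.4543 0.3501 0.018 ] sides [0.067 0.116 0.069 0.117]
h0 [0.4836 0.3451 0.018 ]
h1 [0.4258 0.3575 0.018 ]
Lw [0.4452 0.2282 0.018 ]
Mw [0.451  0.1126 0.018 ]
medium 0.05 0 [1, 1, 1, 1, 1, 1]
medium 0.05 -15 [1, 1, 1, 1, 1, 1]
medium 0.05 15 [1, 1, 1, 1, 1, 1]
medium 0.05 -30 [1, 1, 1, 1, 1, 1]
medium 0.05 30 [1, 1, 1, 1, 1, 1]
medium 0.2 0 [1, 1, 1, 1, 1, 1]
medium 0.2 -15 [1, 1, 1, 1, 1, 1]
medium 0.2 15 [1, 1, 1, 1, 1, 1]
medium 0.2 -30 [1, 1, 1, 1, 1, 1]
medium 0.2 30 [1, 1, 1, 1, 1, 1]
small_a 0.05 
[... 250 characters left out ...]
0.05 0 [1, 1, 1, 1, 1, 1]
jar2 0.2 0 [1, 1, 1, 1, 1, 1]
Lst 0.05 0 [1, 1, 1, 1, 1, 1]
Lst 0.2 0 [1, 1, 1, 1, 1, 1]
Mst 0.05 0 [1, 1, 1, 1, 1, 1]
Mst 0.2 0 [1, 1, 1, 1, 1, 1]
Sst 0.05 0 [1, 1, 1, 1, 1, 1]
Sst 0.2 0 [1, 1, 1, 1, 1, 1]
h0 0.05 0 [1, 1, 1, 1, 1, 1]
h0 0.2 0 [1, 1, 1, 1, 1, 1]
h1 0.05 0 [1, 1, 1, 1, 1, 1]
h1 0.2 0 [1, 1, 1, 1, 1, 1]
Lw 0.05 0 [1, 1, 1, 1, 1, 1]
Lw 0.2 0 [1, 1, 1, 1, 1, 1]
Mw 0.05 0 [1, 1, 1, 1, 1, 1]
Mw 0.05 -15 [1, 1, 1, 1, 1, 1]
Mw 0.05 15 [1, 1, 1, 1, 1, 1]
Mw 0.05 -30 [1, 1, 1, 1, 1, 1]
Mw 0.05 30 [1, 1, 1, 1, 1, 1]
Mw 0.2 0 [1, 1, 1, 1, 1, 1]
Mw 0.2 -15 [1, 1, 1, 1, 1, 1]
Mw 0.2 15 [1, 1, 1, 1, 1, 1]
Mw 0.2 -30 [1, 1, 1, 1, 1, 1]
Mw 0.2 30 [1, 1, 1, 1, 1, 1]
```

View pics/ov.png

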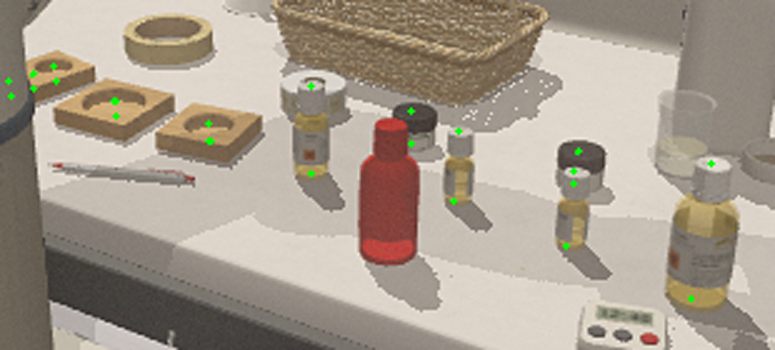

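The stand sizes come out as specified. Projected caps land on their bottles in the scene view, with the red bottle clearly separate, and the yellow items at far right are brass weights. I'll start with the large bottle.

```bash
cat >> h.py <<'E'
from workcell import bot
def pick(p,hold,yaw=90,lift=.16,N=40):
    bot.grip(.085,N); z=hold-.019; M=min((R(yaw),R(yaw+180)),key=lambda M:-np.sum(M*np.array(bot.current_tool_rot())))
    h=max(z+lift,.22)
    bot.line_to([p[0],p[1],h],M,v=.25); bot.line_to([p[0],p[1],z],v=.12)
    bot.grip(.0,N); print("width",bot.current_opening(),"force",bot.current_grasp_force())
    bot.line_to([p[0],p[1],z+lift],v=.15); print("lifted",bot.current_opening(),bot.current_wrist_force(),bot.current_clock())
def place(p,hold,w,yaw=90,lift=.16):
    z=hold-.019; M=min((R(yaw),R(yaw+180)),key=lambda M:-np.sum(M*np.array(bot.current_tool_rot())))
    bot.line_to([p[0],p[1],z+lift],M,v=.25); print("before",bot.current_opening())
    bot.line_to([p[0],p[1],z+.025],v=.15); bot.line_to([p[0],p[1],z+.0075],v=.04)
    print("down",bot.current_wrist_force())
    bot.grip(w+.025); bot.sleep(.3); bot.line_to([p[0],p[1],max(z+lift,.22)],v=.2); print("t",bot.current_clock())
def snap(n,name,box,f):
    s=bot.snapshot(n);x0,y0,x1,y1=box
    cv2.imwrite(f"pics/{name}.png",cv2.resize(s["color"][y0:y1,x0:x1,::-1],None,fx=f,fy=f,interpolation=cv2.INTER_CUBIC));return s
E
python3 - <<'E'
from h import *
P=pickle.load(open("P.pkl","rb"))
pick(P["large"],.09); place(P["Lst"],.09,.049)
bot.line_to([.42,0.02,.25],v=.25)
snap("scene","s1",(160,140,480,300),2.5)
print(bot.current_clock())
E
```

```text
width 0.04788502425352745 force 40.76018214225769
lifted 0.048246996337872675 [ 0.3259453   0.42693836 -2.2695192 ] 4.5333
before 0.04765042330938754
down [ 0.28365366  0.90528105 -1.95342322]
t 10.35
11.3917
```

View pics/s1.png

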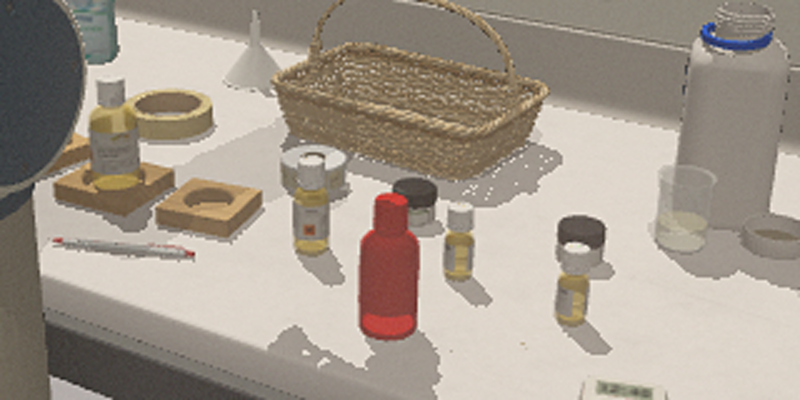

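The large bottle stands upright in its wide well, at crop (115,130), and everything else is undisturbed. Next are the medium and the two smalls.

Run:
```python
from h import *
P=pickle.load(open("P.pkl","rb"))
a=(P["h0"]-P["h1"]);a/=np.linalg.norm(a);yaw=np.degrees(np.arctan2(a[1],a[0]))+90;print(yaw)
pick(P["medium"],.05); place(P["Mst"],.05,.033)
pick(P["small_a"],.038); place(P["Sst"]+.029*a,.038,.026,yaw)
pick(P["small_b"],.038); place(P["Sst"]-.029*a,.038,.026,yaw)
bot.line_to([.42,-.2,.25],v=.25)
snap("top","t2",(130,140,390,280),3)
snap("scene","s2",(80,120,480,310),2)
print(bot.current_clock())
```

```text
77.93010679081385
width 0.032526062382123966 force 39.18275713920593
lifted 0.032551466472763996 [-0.02150889  0.4030073  -0.44356205] 15.475
before 0.03226694736313851
down [ 0.13184066  0.72762258 -0.44610284]
t 19.4833
width 0.025583622422486314 force 39.077675342559814
lifted 0.025565510226935644 [-0.30093558  0.10017985 -0.80900066] 24.6917
before 0.02502643775639372
down [ 0.84850194  0.01163198 -0.1318829 ]
t 30.2333
width 0.025527740313143615 force 39.09497559070587
lifted 0.025639183175723453 [-0.81071673  0.69302889 -0.37827868] 36.8833
before 0.025469291122065044
down [ 0.38972028 -0.07479745 -0.00384593]
t 42.9333
45.4083
```

View pics/t2.png

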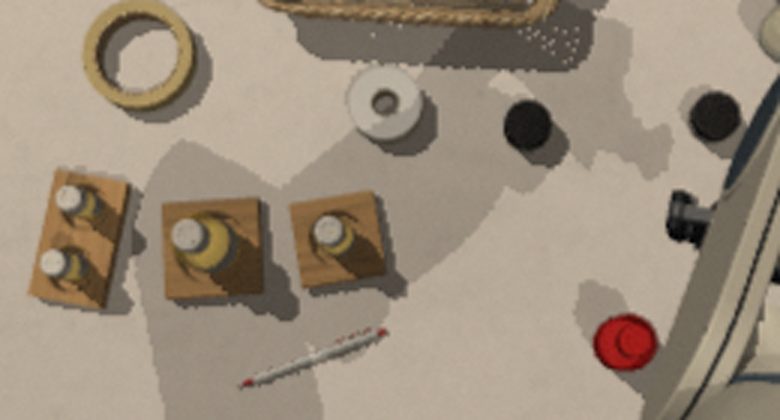

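View pics/s2.png

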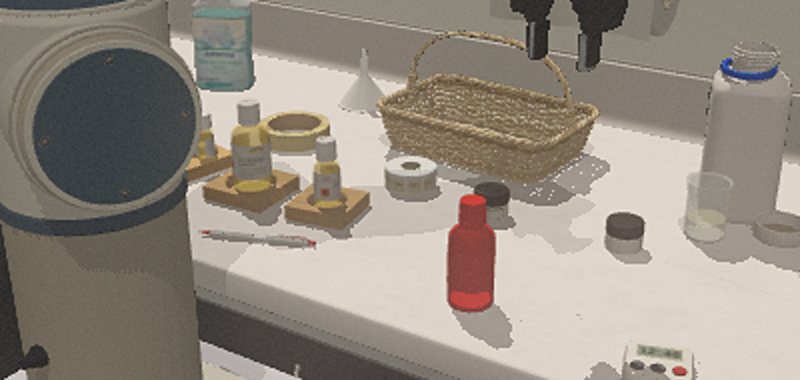

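All four bottles appear to stand in their wells: the smalls' caps are at crop (70,197) and (54,263), the large at (187,236) and the medium at (327,231). The jars are unmoved. I'll check seating by casting the cap pixels at their seated heights, and hand in only if they lie within the play.

Run:
```python
from h import *
P=pickle.load(open("P.pkl","rb"));s=pickle.load(open("d0.pkl","rb"))["top"]
a=(P["h0"]-P["h1"]);a/=np.linalg.norm(a);ok=True
for n,w,(u,v),h in[("L",P["Lst"],(187,236),.125),("M",P["Mst"],(327,231),.098),("s0",P["Sst"]+.029*a,(70,197),.076),("s1",P["Sst"]-.029*a,(54,263),.076)]:
    e=(ray(s,(u+.5)/3-.5+130,(v+.5)/3-.5+140,h)-w)[:2];print(n,(e*1000).round(1));ok&=np.linalg.norm(e)<.010
print(ok,bot.current_clock())
if ok: print(bot.job_done())
```

```text
L [-0.7 -1.4]
M [-1.7  0.6]
s0 [ 1.6 -3.1]
s1 [ 0.8 -2.8]
True 45.4083
the job is handed in; nothing more can be done
None
```

All four amber bottles stand upright in their matching stands, with caps within about 3.5 mm of the well centres. The two jars were left standing where they were, and the job was handed in at 45 s.

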